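# Widen the rod rest by one hole and lay the track rod on it

## Robot

A 6-joint arm with a two-finger parallel gripper is mounted at the origin on the work surface. World frame = base frame: x ahead of the robot, y to its left, z up, the work surface at z = 0. Lengths are in m, angles in rad, forces in N, time in s.
With the tool pointing down it reaches from about 0.275 to 0.85 m from the base axis. Payload 5.2 kg.
Tool frame: the origin (TCP) lies on the centre line of the jaws, within the pads' length; the fingertips stand 25 mm ahead of it and the grasp point (between the pads) lies 6 mm ahead of it; z points along the fingers, y is the line along which they close (so a half turn about z gives the same grasp; the last joint's range is limited). The gripper opens to 85 mm and grips with 20 to 120 N. Pads are 22 mm wide; open, the fingers measure 114 mm over their backs; the gripper's body (76 mm by 85 mm) begins 54 mm behind the grasp point. The pads swing forward as they close: fully open they stand 13 mm farther back than shut.
Start: joints at [1.118, 0.259, 1.535, -0, 1.348, -0.203], TCP at [0.136, 0.533, 0.256] pointing down, gripper open.
Joint ranges: [-3.14, 3.14], [-0.91, 2.08], [0.19, 2.58], [-1.22, 4.36], [0.22, 2.71], [-3.12, 3.12]. Speed limits (rad/s): [2.57, 2.57, 3.14, 3.14, 3.14, 3.14].

## Interface

Orientations are given as a unit quaternion [w, x, y, z].
In Python, from station import * gives the robot as it stands. The module is installed in compiled form; this text tells all that it offers. Calls block until the motion is done:
- move_pose(position, orientation): joint-space move of the TCP to a pose.
- line_to(position, rot=None, vel=0.15): straight line of the TCP; rot=None keeps the orientation; vel is the mean speed in m/s.
- set_joints(angles): joint-space move.
- command_gripper(opening): opening from 0.0 (shut) to 1.0 (fully open); the grip force is fixed at half the most; returns when the fingers have stopped.
- hold(seconds).
- inverse_kinematics(position, orientation): joint angles nearest the present ones, or None.
- get_image(name): name is "scene" or "top" or "wrist"; returns the picture (400x640x3 uint8, blue, green, red); there is no depth.
- camera_info(name): a dict with "fx", "fy", "cx", "cy" (pixels), "R" (3x3) and "t" (3): a world point X has camera coordinates R X + t. Camera axes: x right, y down, z forward; pixel columns grow to the right and rows downward; lengths in m; the calibration is good to about 2 mm. A picture is of the moment at which its call begins: read the wrist's pose just before it. camera_info takes no time and is no camera call; for the wrist camera it gives the pose at the moment of the call.
A pose or a line that the arm cannot do raises PlanningError and nothing moves.
- sign_off(): hands the job in; it is judged then, once.
Trained networks look in the newest picture that a camera, given by its name, has taken for a name from the list of things; names that differ only in an ending like _2 or _b are one class to them, and where a whole thing is asked for, a point or a joint stands for the part that bears it (a point fixed in the world has none). Each returns a list of dicts, best first, with "conf" (0 to 1); they miss things now and then, are a little off and sometimes report something else, mostly with a low value. They report only what shows in the picture. A call takes as long as a camera call.
- look_for(label, camera): "xyz" ([x, y, z] in m, in world coordinates, good to about 4 mm: the middle of the surface that is visible of it).
- trace(label, camera): "mask" (400x640 bool, what is visible of it).
Readings, each from a call of its own:
- get_t(): time.
- get_q(): joint angles.
- get_qd(): joint speeds.
- get_joint_efforts(): joint torques, N m.
- get_eef_pos(): TCP position.
- get_ee_rot(): TCP orientation.
- get_force(): force on the tool from outside, world axes, zero at the start.
- get_wrist_torque(): the same for the moment, N m.
- get_grip_width(): opening from 0.0 (shut) to 1.0 (fully open).
- get_grasp_force(): force on a finger pad.
Only numpy, scipy, OpenCV 4.12 (cv2) and the standard library are available. Lean on these libraries where they do the work, as an engineer would, in place of code of your own. Each camera call takes 0.05 s, during which the arm holds its last target. There are 200 camera calls.

## Task

The rod rest on the bench is one hole too short for the long track rod: press its spring snap button flush, slide the tube out to the next hole so that the button springs out again and locks it, then lay the long rod down in both cradles, between the end stops. Do not let the rod drop, and leave the short rod and everything else on the bench where they are.

Things in the scene. Friction and masses are not known exactly. Their poses are not given: they have to be found in the camera images.
- stand: Rod rest: level telescoping bar (axis at x = 0, 110 mm above the bench) between two grey posts on feet 140 mm long in x. Origin on the bench, z up, y along the bar from the fixed post (y = -121 mm) to the sliding post (+81 mm at start). Sleeve 34 mm across over a fixed 28 mm inner tube. Space for a gripper between the posts: y = -95 to +55 mm. Its +x side faces away from the robot.
- sleeve (a joint): Distance the sleeve with its post has been slid out along the stand's +y, m: 0 = start, 0.040 = button in the next hole. Friction 2 N, stays where left. Button out: only 1.5 mm play either way. Button flush: 8 to 20 N start it; the button then runs hidden under the 3 mm sleeve wall until the next hole comes over it, springs out by itself and blocks the sleeve.
- snap_button (a joint): How far the button is pressed in, m: 0 = fully out, 0.006 = flush with the sleeve, about 0.009 under the sleeve wall, 0.011 = stop. Spring force 3 N when out, 5 N when flush.
- button_top (a point): Top of the round steel button (12 mm across, 6 mm proud, 23 mm from the bar axis), on the fixed inner tube at stand y = -20 mm; it does not move with the sleeve. Site x points straight out of it: square to the bar, to the stand's +x side, 35 deg above level. Squeezing along this line (tool tilted 22 to 45 deg), other finger under the sleeve's near side, presses it flush and grips the sleeve; 30 N does.
- next_hole (a point): Centre of the next hole in the sleeve (15 mm wide, black rim), on the sleeve's surface in line with the button, 40 mm from the first hole towards the fixed post. It moves with the sleeve. The sleeve also has a straight rib (6 mm wide, 4 mm high) all along its +x side, 15 degrees below level, which keeps an upright gripper from pressing the button flush.
- fixed_cradle (a point): V cradle of the fixed post (stand y = -103 mm): the point that the axis of the laid long rod passes, 165 mm above the bench. 90 degree V, 6 mm thick along the bar, about 50 mm wide at the open top, prongs ending about 14 mm above this point. 38 mm farther out stands a flat end stop, as high as the prongs.
- sliding_cradle (a point): The same point of the sliding post's V cradle (stand y = +63 mm at the start, +103 mm in the next hole), also with an end stop 38 mm farther out. Free length between the end stops: 238 mm at the start, 278 mm in the next hole.
- track_rod_centre (a point): Centre of the long track rod: a straight aluminium rod 260 mm long and 16 mm across with a 20 mm square steel end piece (10 mm long) at each end, lying loose on the bench, its axis 10 mm above it. The point's x axis runs along the rod; both ends are alike. About 0.16 kg.
- short_rod_centre (a point): Centre of a shorter rod of the same kind, 150 mm long and 12 mm across; x along the rod. It lies beside the long one, on either side. Not needed.
- spray_can: Spray can, 56 mm across, 190 mm tall, standing on the right; origin at its foot. Not needed.
- wash_bottle: White bottle, 66 mm across, 170 mm tall, standing on the right; origin at its foot. Not needed.
- spanner: Open spanner lying to the right, nearer the robot than the stand; origin under its middle. Not needed.
- mug: White mug, 80 mm across, 90 mm tall, beyond the stand; origin at its foot. Not needed.
- screwdriver: Screwdriver lying between the stand and the robot; origin under its middle. Not needed.
- bolt_jar: Small jar, 60 mm across, 70 mm tall, beyond the rods; origin at its foot. Not needed.

How it is judged:
On the way:
1. the sleeve is locked in the next hole, the button fully out (value of joint sleeve between 0.036 and 0.044 m and value of joint snap_button below 0.002 m), for 0.2 s.
At the end, for the whole second after the job is handed in: Sleeve 40 mm (within 4) out from its start, button out (within 2 mm); long rod still in both V cradles: centre within 6 mm of the bar's vertical plane and 14 mm of the middle between the cradles, axis 165 mm (within 6) above the bench and within 0.06 rad of the bar's direction (all of step 1 and x of track_rod_centre in the frame of stand between -0.006 and 0.006 m and y of track_rod_centre in the frame of stand between -0.014 and 0.014 m and z of track_rod_centre in the frame of stand between 0.159 and 0.171 m and angle between the x axis of track_rod_centre and the y axis of stand, either way round below 0.06 rad and linear speed of track_rod below 0.02 m/s); the robot touches nothing.
It fails at once if the long rod is dropped: it falls free of the fingers faster than 0.6 m/s (a fall of about 20 mm) (contact force between track_rod and the fingers below 0.05 N and linear speed of track_rod above 0.6 m/s).
It fails at once if the short rod or anything else loose on the bench is moved by more than 40 mm (distance of any of short_rod_centre, spray_can, wash_bottle, spanner, mug, screwdriver, bolt_jar from where it was at the start of the episode above 0.04 m).
It also fails if it takes over 64 s, if anything falls off the work surface, if the arm or the gripper's body presses on something with over 40 N, if the wrist force passes 120 N, or if a joint passes its speed limit or range.

## Working session

There is one attempt and no reset: what is moved stays moved. The work goes in short steps, each a Python script; the robot and the scene stay as the last script left them, time stands still between calls to the robot, and variables do not carry over. Pictures are saved under pics/ and viewed, at most 12 in all, crops included, and the job is handed in when it is done.

```bash
mkdir -p pics; cat > h.py <<'E'
from station import *
import numpy as np, cv2
from scipy.spatial.transform import Rotation as Ro
def q_of(R):
    x,y,z,w=Ro.from_matrix(R).as_quat(); return [w,x,y,z]
def proj(c,X):
    p=c["R"]@np.array(X)+c["t"]; return np.array([c["fx"]*p[0]/p[2]+c["cx"],c["fy"]*p[1]/p[2]+c["cy"]])
def ray_z(c,u,v,z):
    d=np.array(c["R"]).T@np.array([(u-c["cx"])/c["fx"],(v-c["cy"])/c["fy"],1]); o=-np.array(c["R"]).T@np.array(c["t"])
    return o+d*(z-o[2])/d[2]
E
python3 - <<'E'
from h import *
np.set_printoptions(precision=4,suppress=True)
a=[]
for cam in ["scene","top"]:
    im=get_image(cam);cv2.imwrite(f"pics/{cam}.png",im)
    for n in ["stand","button_top","next_hole","fixed_cradle","sliding_cradle","track_rod_centre","short_rod_centre","spray_can","wash_bottle","spanner","mug","screwdriver","bolt_jar"]:
        r=look_for(n,cam); print(cam,n,[(np.round(d["xyz"],4).tolist(),round(d["conf"],2)) for d in r[:2]])
    c=camera_info(cam);print(c)
print(get_ee_rot(),get_t())
E
```

```text
scene stand []
scene button_top []
scene next_hole [([0.6225, -0.432, 0.101], 0.65), ([0.6873, -0.0495, 0.1108], 0.62)]
scene fixed_cradle [([0.6851, -0.0864, 0.1104], 0.9), ([0.4701, 0.1846, 0.0198], 0.67)]
scene sliding_cradle [([0.6881, -0.0443, 0.107], 0.55)]
scene track_rod_centre [([0.4697, 0.1863, 0.0175], 0.87)]
scene short_rod_centre [([0.4686, 0.3251, 0.0209], 0.89)]
scene spray_can [([0.5013, -0.3981, 0.1134], 0.58)]
scene wash_bottle [([0.6208, -0.4311, 0.0985], 0.7)]
scene spanner [([0.4433, -0.3016, 0.0053], 0.82)]
scene mug [([0.7631, 0.1752, 0.0559], 0.84)]
scene screwdriver [([0.4714, -0.0104, 0.0193], 0.57)]
scene bolt_jar [([0.7299, 0.2598, 0.0693], 0.63)]
{'fx': 388.2276796529173, 'fy': 388.2276796529173, 'cx': 322.55474337132193, 'cy': 195.481449967739, 'R': array([[-0.7272,  0.6863, -0.0133],
       [ 0.4793,  0.4937, -0.7256],
       [-0.4914, -0.534 , -0.688 ]]), 't': array([ 0.4621, -0.1829,  1.3124])}
top stand [([0.6639, -0.1602, 0.1207], 0.96)]
top button_top []
top next_hole []
top fixed_cradle [([0.6657, -0.1584, 0.1241], 0.91), ([0.5995, -0.4317, 0.1123
[... 165 characters left out ...]
.1814, 0.0176], 0.64)]
top short_rod_centre [([0.458, 0.3189, 0.0132], 0.72)]
top spray_can [([0.4931, -0.3971, 0.1776], 0.75)]
top wash_bottle [([0.6008, -0.4355, 0.1107], 0.61)]
top spanner [([0.4436, -0.3051, 0.0065], 0.65)]
top mug [([0.7779, 0.1805, 0.036], 0.55)]
top screwdriver [([0.4629, -0.0124, 0.0232], 0.79)]
top bolt_jar [([0.7111, 0.2527, 0.0678], 0.88), ([0.5996, -0.4328, 0.1124], 0.74)]
{'fx': 468.5872183502116, 'fy': 468.5872183502116, 'cx': 302.8554268919185, 'cy': 202.38411867865582, 'R': array([[ 0.0157, -0.9996,  0.0221],
       [-0.994 , -0.018 , -0.1077],
       [ 0.108 , -0.0203, -0.9939]]), 't': array([-0.0874,  0.6052,  1.361 ])}
[-0.      0.1246  0.9922 -0.    ] 1.4
```

View pics/top.png

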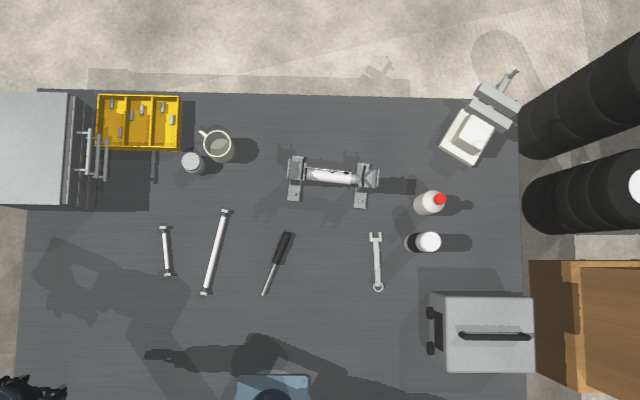

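View pics/scene.png

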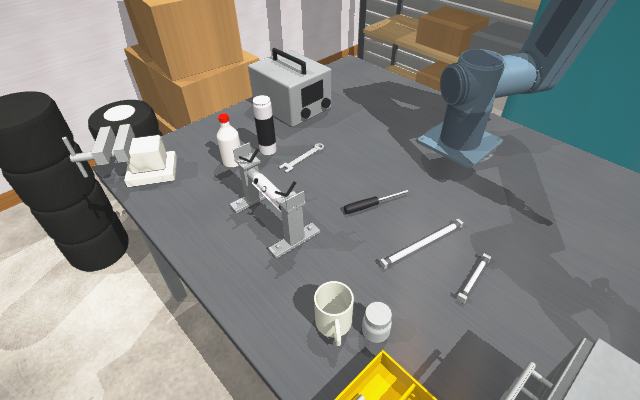

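The top view shows the stand at about (330,178), with its sliding post on the left (295,175) and its fixed post on the right (362,182). The long rod runs from (225,211) to (205,294), and the short rod is at (167,250). I'll move the wrist camera over the stand and rod for accurate poses.

```bash
python3 - <<'E'
from h import *
np.set_printoptions(precision=4,suppress=True)
c=camera_info("top")
print("rod",ray_z(c,224.5,211.5,.012),ray_z(c,205,293,.012)," posts",ray_z(c,297,165,.14),ray_z(c,366,170,.14))
w=camera_info("wrist"); Rt=Ro.from_quat(np.roll(get_ee_rot(),-1)).as_matrix(); C=-np.array(w["R"]).T@w["t"]
print("cam in tool",Rt.T@(C-get_eef_pos()), w["R"]@Rt, w["fx"],w["cx"],w["cy"])
rod=(ray_z(c,224.5,211.5,.012)+ray_z(c,205,293,.012))/2
R0=np.array([[0,1,0],[1,0,0],[0,0,-1.]])
def look(target,R,dist,name):
    # place TCP so that camera optical axis passes target at dist
    RcT=w["R"]@Rt; ct=Rt.T@(C-get_eef_pos())
    return R
RcT=w["R"]@Rt; ct=Rt.T@(C-np.array(get_eef_pos()))
np.savez("wc.npz",RcT=RcT,ct=ct)
def view(target,R,dist):
    zc=R@RcT.T@np.array([0,0,1.]); cam=np.array(target)-dist*zc
    p=cam-R@ct; print("tcp",p); move_pose(p.tolist(),q_of(R)); hold(.3)
th=np.radians(10)
for nm,t,R,d in [("w_rod",[rod[0],rod[1],.01],R0,.42),("w_st",[.675,-.115,.12],R0,.40)]:
    try: view(t,R,d)
    except PlanningError as e: print(nm,e); continue
    ci=camera_info("wrist"); cv2.imwrite(f"pics/{nm}.png",get_image("wrist")); np.savez(nm+".npz",**ci)
    for n in ["stand","button_top","next_hole","fixed_cradle","sliding_cradle","track_rod_centre","short_rod_centre"]:
        r=look_for(n,"wrist"); print(nm,n,[(np.round(x["xyz"],4).tolist(),round(x["conf"],2),proj(ci,x["xyz"]).round(0).tolist()) for x in r[:2]])
print(get_t())
E
```

```text
rod [0.5772 0.1575 0.012 ] [0.3351 0.2066 0.012 ]  posts [ 0.699  -0.0571  0.14  ] [ 0.6887 -0.2489  0.14  ]
cam in tool [ 0.069   0.0001 -0.1161] [[ 0.0003  1.     -0.0009]
 [-0.9628  0.     -0.2702]
 [-0.2702  0.0009  0.9628]] 353.20855782699624 317.36027259911765 200.57913749611126
tcp [0.4557 0.2265 0.2983]
w_rod stand []
w_rod button_top []
w_rod next_hole []
w_rod fixed_cradle [([0.6964, -0.0413, 0.076], 0.46, [522.0, 399.0])]
w_rod sliding_cradle [([0.7436, 0.1783, 0.0516], 0.73, [585.0, 215.0]), ([0.693, -0.0411, 0.081], 0.58, [521.0, 402.0])]
w_rod track_rod_centre [([0.4563, 0.1818, 0.0169], 0.96, [319.0, 203.0])]
w_rod short_rod_centre [([0.4571, 0.3241, 0.0194], 0.82, [320.0, 74.0])]
tcp [ 0.6746 -0.076   0.389 ]
w_st stand [([0.6693, -0.1565, 0.1225], 0.65, [313.0, 236.0])]
w_st button_top [([0.6862, -0.1553, 0.1228], 0.57, [328.0, 235.0])]
w_st next_hole [([0.6745, -0.0722, 0.1238], 0.22, [318.0, 164.0])]
w_st fixed_cradle [([0.6764, -0.1581, 0.1269], 0.71, [319.0, 239.0])]
w_st sliding_cradle [([0.6789, -0.0724, 0.1326], 0.8, [322.0, 166.0])]
w_st track_rod_centre []
w_st short_rod_centre []
5.8667
```

```bash
python3 -c "
import cv2
a=cv2.imread('pics/w_st.png');cv2.imwrite('pics/w_st_c.png',cv2.resize(a[90:390,180:480],None,fx=2,fy=2,interpolation=2))"
```

```text
(no output)
```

View pics/w_st_c.png

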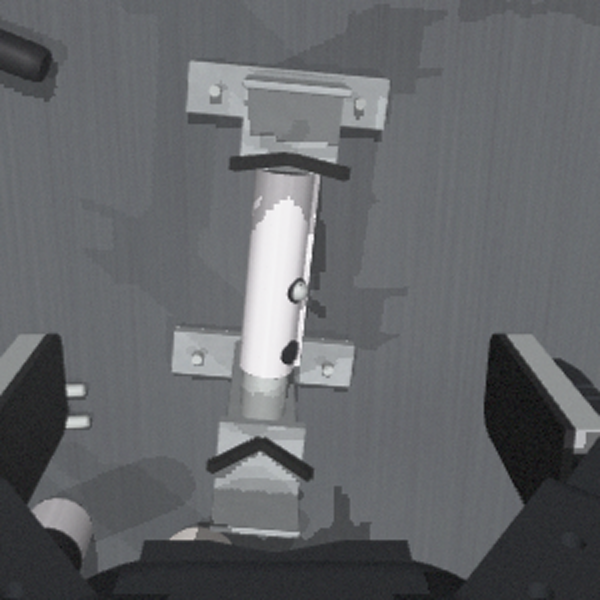

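View pics/w_rod.png

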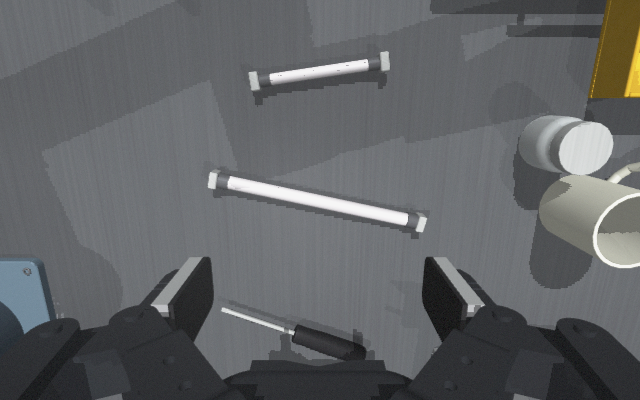

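The crop shows the button at (298,290), the next hole at (289,352), the sliding V tips at (232,163) and (350,173), and the fixed V tips at (210,468) and (310,474). The rod's end pieces are at (213,180) and (421,222). I'll fit the stand pose to these points.

```bash
python3 - <<'E'
from h import *
from scipy.optimize import least_squares
np.set_printoptions(precision=4,suppress=True)
ci=dict(np.load("w_st.npz"));cr=dict(np.load("w_rod.npz"))
c35,s35=np.cos(np.radians(35)),np.sin(np.radians(35))
P=np.array([[23*c35,-20,110+23*s35],[17*c35,-60,110+17*s35],[-25,63,179],[25,63,179],[-25,-103,179],[25,-103,179],[0,102,179],[0,-142,179]])/1000
U=np.array([[298,290],[289,352],[232,163],[350,173],[210,468],[310,474],[298,86],[256,532]])/2+[180,90]
W=np.array([2,2,1,1,1,1,1,.5])
def res(p,full=False):
    Rz=Ro.from_euler("z",p[2]).as_matrix()
    r=np.array([proj(ci,Rz@X+[p[0],p[1],0])-u for X,u in zip(P,U)])
    return r if full else (r*W[:,None]).ravel()
s=least_squares(res,[.675,-.115,-.08],loss="soft_l1"); print(s.x,np.degrees(s.x[2])); print(res(s.x,True))
# button alone
print("button ray",ray_z(ci,*U[0],P[0,2]))
m=[t for t in [None]]
a=ray_z(cr,213,180,.014);b=ray_z(cr,421.5,222,.014);print("rod ends",a,b,(a+b)/2,np.linalg.norm(a-b),np.degrees(np.arctan2(b[1]-a[1],b[0]-a[0])))
np.savez("fit.npz",st=s.x,rod=(a+b)/2,ra=np.arctan2(b[1]-a[1],b[0]-a[0]))
E
```

```text
[ 0.6743 -0.1341 -0.0919] -5.266841176207098
[[ 3.261   0.9447]
 [ 0.055  -0.2985]
 [ 1.4281 -0.3065]
 [-4.6124 -0.4185]
 [ 0.2351  0.2295]
 [-3.0317  1.0341]
 [-0.8269 -1.3275]
 [-2.4458  0.8598]]
button ray [ 0.6875 -0.1546  0.1232]
rod ends [0.3339 0.2082 0.014 ] [0.5796 0.1573 0.014 ] [0.4568 0.1827 0.014 ] 0.2508837854926137 -11.72181975826566
```

```bash
cat >> h.py <<'E'
c35,s35=np.cos(np.radians(35)),np.sin(np.radians(35))
Rg=np.array([[0,c35,s35],[1,0,0],[0,s35,-c35]])   # tool in stand
def st2w(p,X): return Ro.from_euler("z",p[2]).as_matrix()@np.array(X)+[p[0],p[1],0]
E
python3 - <<'E'
from h import *
np.set_printoptions(precision=4,suppress=True)
p=np.load("fit.npz")["st"]; p[0]+=.0012
R=Ro.from_euler("z",p[2]).as_matrix()@Rg
for d in (.16,.1,0):
    g=st2w(p,[0,-.02,.11])-R[:,2]*(d+.006); print(d,g,inverse_kinematics(g.tolist(),q_of(R)))
g=st2w(p,[0,-.02,.11])-R[:,2]*.166
move_pose(g.tolist(),q_of(R)); hold(.4)
ci=camera_info("wrist"); im=get_image("wrist"); np.savez("w_t.npz",**ci); cv2.imwrite("pics/w_t.png",im)
for n in ["button_top","next_hole"]:
    r=look_for(n,"wrist"); print(n,[(np.round(x["xyz"],4).tolist(),round(x["conf"],2),proj(ci,x["xyz"]).round(0).tolist()) for x in r[:2]])
P=np.array([[23*c35,-20,110+23*s35],[17*c35,-60,110+17*s35],[-25,63,179],[25,63,179],[-25,-103,179],[25,-103,179],[0,102,179],[0,-142,179]])/1000
for X in P:
    u=proj(ci,st2w(p,X)); print(u.round(1)); cv2.circle(im,tuple(int(v) for v in u.round()),2,(0,0,255),1)
a=cv2.resize(im[100:400,170:470],None,fx=2,fy=2,interpolation=cv2.INTER_CUBIC); cv2.imwrite("pics/w_t_c.png",a); print(get_t(),get_eef_pos(),g)
E
```

```text
0.16 [ 0.5789 -0.1453  0.246 ] [-0.5891  0.0721  1.9476  0.4849  0.6272 -0.8215]
0.1 [ 0.6132 -0.1484  0.1968] [-0.5508  0.1956  1.9419  0.5492  0.5082 -0.8755]
0 [ 0.6703 -0.1537  0.1149] [-0.4985  0.4054  1.893   0.7148  0.3533 -1.0224]
button_top [([0.6862, -0.1572, 0.1208], 0.59, [339.0, 192.0])]
next_hole [([0.665, -0.0606, 0.1288], 0.65, [314.0, 66.0])]
[346.5 188.6]
[338.4 234.2]
[352.8  75.8]
[412.1  78.9]
[346.3 329.4]
[396.5 306.3]
[387.9   5.8]
[370.6 362. ]
7.4667 [ 0.579  -0.1452  0.2459] [ 0.5789 -0.1453  0.246 ]
```

View pics/w_t_c.png

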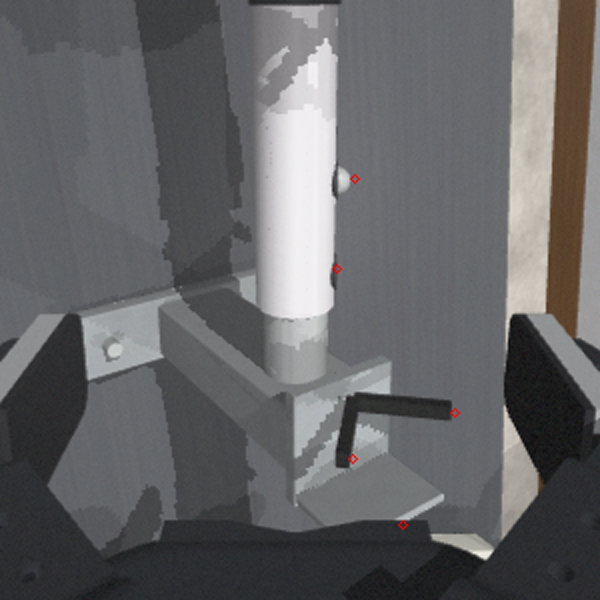

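The button cap shows at (350,179) against a predicted (355,179), and the hole at (335,270) against (337,269). I'll shift about 1.2 mm back in x and grasp.

```bash
python3 - <<'E'
from h import *
np.set_printoptions(precision=4,suppress=True)
p=np.load("fit.npz")["st"]; p[0]+=-.0003
np.save("p.npy",p)
R=Ro.from_euler("z",p[2]).as_matrix()@Rg
g=st2w(p,[0,-.02,.11])-R[:,2]*.006
line_to((g-R[:,2]*.05).tolist(),q_of(R),vel=.12)
line_to(g.tolist(),vel=.05); hold(.2)
print("before",get_force(),R.T@get_force())
command_gripper(0.46); print(get_grip_width(),R.T@get_force(),get_grasp_force())
command_gripper(0.0); hold(.3)
print(get_grip_width(),R.T@get_force(),get_grasp_force(),R.T@get_wrist_torque(),get_eef_pos()-g,get_t())
cv2.imwrite("pics/w_g.png",get_image("wrist"))
E
```

```text
before [0.0991 0.0911 0.3846] [ 0.0998  0.2946 -0.2632]
0.4603142315741668 [ 1.0614  2.7226 -1.1467] 1.936364471912384
0.3826826848853271 [ 1.073   4.1708 -5.5552] 58.838045597076416 [-0.3811  0.1251  0.0205] [ 0.0007 -0.0004  0.0013] 10.9083
```

View pics/w_g.png

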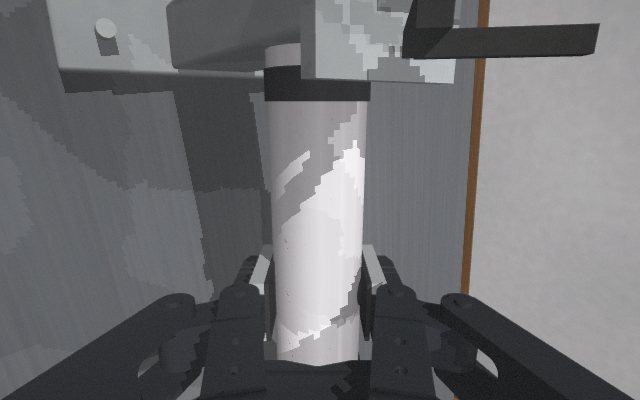

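Both pads sit square on the sleeve (the width reads about 33 mm), so the button is flush. I'll slide the sleeve now.

```bash
python3 - <<'E'
from h import *
np.set_printoptions(precision=4,suppress=True)
p=np.load("p.npy"); R=Ro.from_euler("z",p[2]).as_matrix()@Rg; g=np.array(get_eef_pos()); np.save("g.npy",g)
for s in [.003,.008,.02,.03,.036,.038,.040,.041,.042]:
    line_to((g+R[:,0]*s).tolist(),vel=.03); hold(.1)
    f=R.T@get_force(); print(s,f,get_grip_width(),R.T@(get_eef_pos()-g))
    if abs(f[0])>35: break
print(get_t())
E
```

```text
0.003 [-3.5069  0.3857 -2.4552] 0.3819599575537296 [ 0.0023  0.     -0.    ]
0.008 [-10.3512  -1.5086  -3.4515] 0.3839168852211616 [ 0.0057  0.0001 -0.    ]
0.02 [-4.247   0.4625 -3.9546] 0.38006337865784257 [ 0.0199 -0.     -0.    ]
0.03 [-1.5592  0.3802 -5.2652] 0.37442969317083613 [ 0.0302  0.     -0.0001]
0.036 [ 4.5309  2.882  -3.844 ] 0.3791811710766222 [ 0.0378 -0.0001 -0.0001]
0.038 [ 2.0941  1.4004 -5.6183] 0.38086108038915556 [ 0.0391 -0.     -0.0001]
0.04 [ 0.0442  1.5089 -5.2897] 0.38175011393208175 [ 0.0407 -0.0001 -0.0001]
0.041 [-1.0855  1.4691 -6.2854] 0.3809661282113321 [ 0.0414 -0.0001 -0.0001]
0.042 [-2.322   1.2072 -6.2445] 0.3771531989364244 [ 0.0419 -0.0001 -0.0001]
14.8083
```

```bash
python3 - <<'E'
from h import *
np.set_printoptions(precision=4,suppress=True)
p=np.load("p.npy"); R=Ro.from_euler("z",p[2]).as_matrix()@Rg; g=np.load("g.npy")
for s in [.0435,.045]:
    line_to((g+R[:,0]*s).tolist(),vel=.03); hold(.1)
    f=R.T@get_force(); print(s,f,R.T@(get_eef_pos()-g))
    if abs(f[0])>8: break
command_gripper(1.0)
e=np.array(get_eef_pos())
line_to((e-R[:,2]*.1).tolist(),vel=.1)
line_to((g-R[:,2]*.16).tolist(),vel=.1); hold(.3)
ci=camera_info("wrist"); im=get_image("wrist"); cv2.imwrite("pics/w_l.png",im); np.savez("w_l.npz",**ci)
cv2.imwrite("pics/w_l_c.png",cv2.resize(im[:400,170:470],None,fx=1.5,fy=1.5,interpolation=2)); print(get_t())
E
```

```text
0.0435 [-7.0028 -1.302  -7.611 ] [ 0.0423 -0.     -0.0001]
0.045 [-11.4849  -2.0251  -7.7807] [ 0.0426 -0.     -0.0001]
18.475
```

View pics/w_l_c.png

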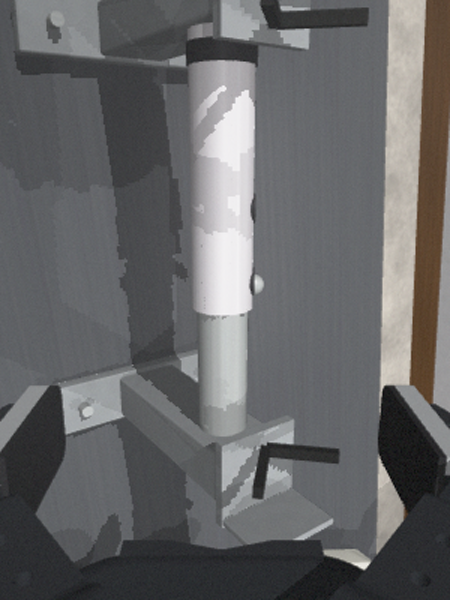

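The button is out at (257,284), in the second hole, and the vacated hole is at (253,210), so the sleeve is locked. Next is the rod.

```bash
python3 - <<'E'
from h import *
np.set_printoptions(precision=4,suppress=True)
p=np.load("p.npy"); f=np.load("fit.npz"); rod=f["rod"]; ra=float(f["ra"])
def down(a):
    x=np.array([np.cos(a),np.sin(a),0]);z=np.array([0,0,-1.]);return np.stack([x,np.cross(z,x),z],1)
sy=np.pi/2+p[2]
pl=st2w(p,[0,0,.159+.012])
best=None
for a in (ra,ra+np.pi):
  for b in (sy,sy-np.pi):
    j1=inverse_kinematics([rod[0],rod[1],.15],q_of(down(a))); j2=inverse_kinematics([pl[0],pl[1],.28],q_of(down(b)))
    if j1 is None or j2 is None: continue
    c=np.abs(np.array(j1)-j2).max(); print(np.degrees([a,b]),np.array(j1),np.array(j2),c)
    if best is None or c<best[0]: best=(c,a,b)
_,a,b=best; np.save("ab.npy",[a,b])
e=np.array(get_eef_pos()); R=Ro.from_euler("z",p[2]).as_matrix()@Rg
line_to([e[0]-.03,e[1],.30],vel=.2)
move_pose([rod[0],rod[1],.15],q_of(down(a)))
command_gripper(.55)
line_to([rod[0],rod[1],.07],vel=.15); hold(.2)
print("tip check",get_force())
line_to([rod[0],rod[1],.031],vel=.06); hold(.2); print(get_force(),get_eef_pos())
command_gripper(0.0); hold(.2); print(get_grip_width(),get_grasp_force(),get_force(),get_wrist_torque(),get_t())
line_to([rod[0],rod[1],.06],vel=.04); hold(.3); print(get_force(),get_wrist_torque(),get_grip_width())
cv2.imwrite("pics/w_h.png",get_image("wrist")); ci=camera_info("wrist"); np.savez("w_h.npz",**ci)
E
```

```text
[-11.7218  84.7332] [ 0.1534  0.2575  1.8198 -0.      1.0642  1.9288] [-0.3583  0.4994  1.1219 -0.      1.5203 -0.2664] 2.195139681587419
[-11.7218 -95.2668] [ 0.1534  0.2575  1.8198 -0.      1.0642  1.9288] [-0.3583  0.4994  1.1219 -0.      1.5203  2.8752] 0.9464529720023744
[168.2782  84.7332] [ 0.1534  0.2575  1.8198 -0.      1.0642 -1.2128] [-0.3583  0.4994  1.1219 -0.      1.5203 -0.2664] 0.9464529720023735
[168.2782 -95.2668] [ 0.1534  0.2575  1.8198 -0.      1.0642 -1.2128] [-0.3583  0.4994  1.1219 -0.      1.5203  2.8752] 4.0880456255921676
tip check [ 0.5094  0.1563 -0.1956]
[-0.0246 -0.0404  0.3276] [0.4571 0.1828 0.0314]
0.1539626694032957 58.57277512550354 [-1.4016 -0.5335  4.9354] [-0.2016  0.2158 -0.1271] 23.2667
[ 0.0131  0.0064 -2.0803] [ 0.0252 -0.008   0.0159] 0.1532808665232887
```

View pics/w_h.png

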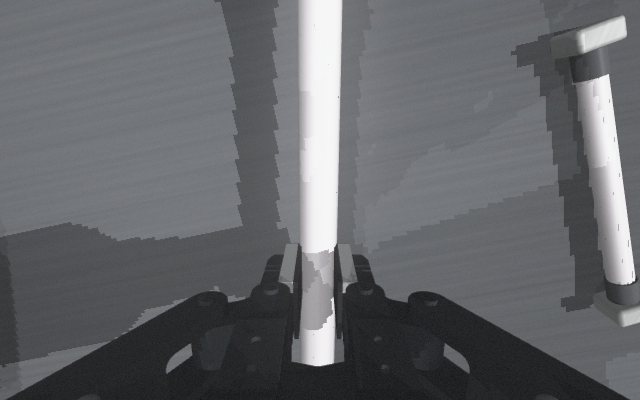

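The rod is gripped near its middle and lies straight between the pads (320,270). I'll carry it to a hover above the cradles and check.

```bash
python3 - <<'E'
from h import *
np.set_printoptions(precision=4,suppress=True)
p=np.load("p.npy"); a,b=np.load("ab.npy")
def down(a):
    x=np.array([np.cos(a),np.sin(a),0]);z=np.array([0,0,-1.]);return np.stack([x,np.cross(z,x),z],1)
e=np.array(get_eef_pos())
line_to([e[0],e[1],.29],vel=.12)
pl=st2w(p,[0,0,0])
move_pose([pl[0],pl[1],.29],q_of(down(b)))
line_to([pl[0],pl[1],.226],vel=.08); hold(.3)
print(get_force(),get_wrist_torque(),get_grip_width(),get_eef_pos()-[pl[0],pl[1],.226])
out=[]
for cam in ("top","scene"):
    im=get_image(cam); cv2.imwrite(f"pics/{cam}_h.png",im); c=camera_info(cam)
    for y in (-.13,.13): print(cam,y,proj(c,st2w(p,[0,y,.205])),"stops",proj(c,st2w(p,[0,np.sign(y)*.141,.179])))
    u0=proj(c,st2w(p,[0,0,.2])).astype(int); u0=np.clip(u0,[100,75],[540,325])
    out.append(cv2.resize(im[u0[1]-75:u0[1]+75,u0[0]-100:u0[0]+100],None,fx=4,fy=4,interpolation=2)[:, :]); print("crop origin",u0-[100,75])
cv2.imwrite("pics/hov.png",cv2.resize(np.vstack(out),(400,600)) if 0 else out[0]); cv2.imwrite("pics/hov2.png",out[1]); print(get_t())
E
```

```text
[ 0.1985 -0.4866 -1.9009] [-0.0522 -0.0194  0.0283] 0.15491595039195757 [ 0.0002 -0.0001  0.0005]
top -0.13 [375.3633 175.7075] stops [377.7222 177.7444]
top 0.13 [277.1832 164.851 ] stops [273.4193 166.215 ]
crop origin [226  95]
scene -0.13 [242.6924 138.6488] stops [242.1345 144.9934]
scene 0.13 [302.7675 193.0784] stops [306.2994 204.4422]
crop origin [170  90]
29.3417
```

View pics/hov.png

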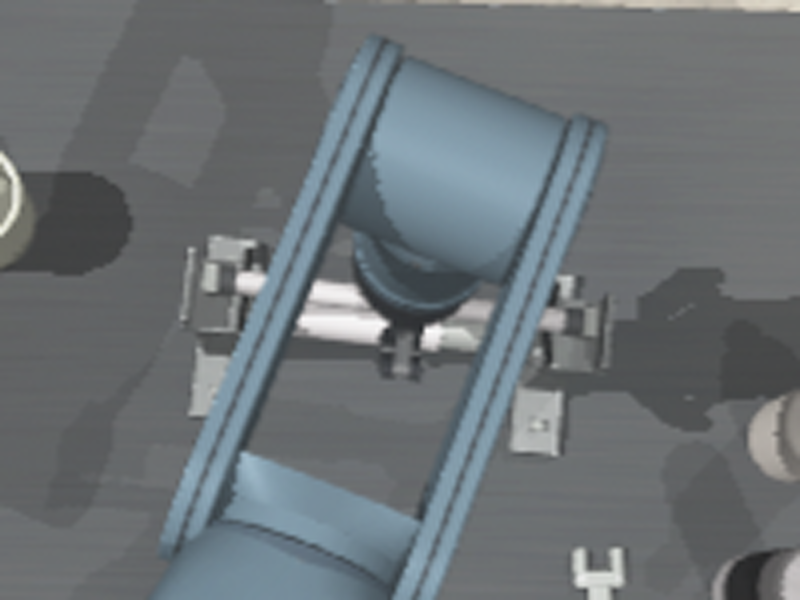

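View pics/hov2.png

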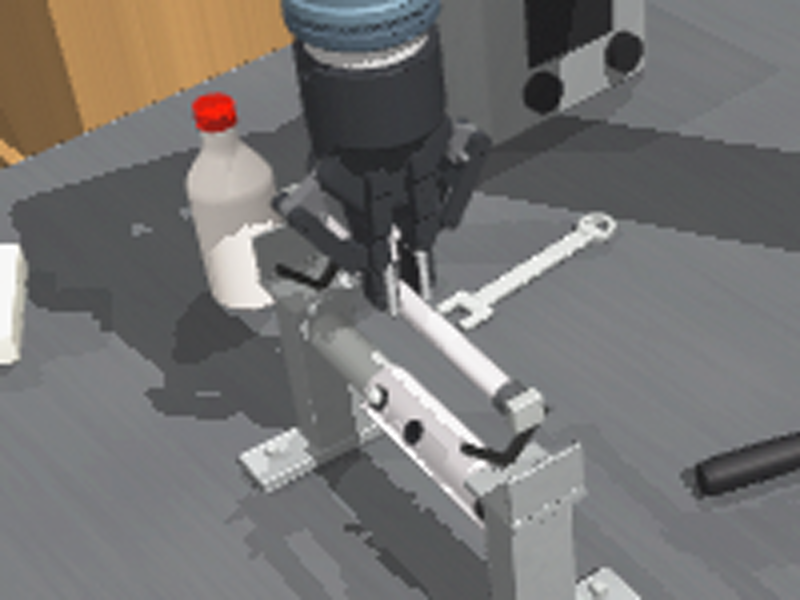

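Top view: the rod sits centrally over the stand, between the stops at (192,285) and (607,330). Scene view: its near end piece is at (525,405) against a predicted (531,412), above the near V. I'll lower it.

```bash
python3 - <<'E'
from h import *
np.set_printoptions(precision=4,suppress=True)
e=np.array(get_eef_pos()); f0=np.array(get_force()); f0=f0
line_to([e[0],e[1],.192],vel=.05)
for z in [.190,.188,.187,.186,.185,.184,.183]:
    line_to([e[0],e[1],z],vel=.03); hold(.1)
    f=np.array(get_force())-f0; t=get_wrist_torque(); print(z,f,t)
    if f[2]>4: break
    if np.hypot(*f[:2])>12: print("side"); break
print(get_eef_pos(),get_grip_width(),get_t())
cv2.imwrite("pics/scene_d.png",get_image("scene")[90:240,170:370].repeat(4,0).repeat(4,1))
E
```

```text
0.19 [-0.2662  0.4366 -0.3463] [-0.0018  0.0335  0.0154]
0.188 [ 0.8441 -0.1538 -0.3685] [-0.0569 -0.0983  0.0511]
0.187 [ 1.4857 -0.3281  2.6594] [-0.0831 -0.267   0.047 ]
0.186 [ 1.8028 -0.6251  6.0458] [-0.0393 -0.3334  0.0819]
[ 0.6748 -0.1342  0.187 ] 0.1585152572928818 31.575
```

View pics/scene_d.png

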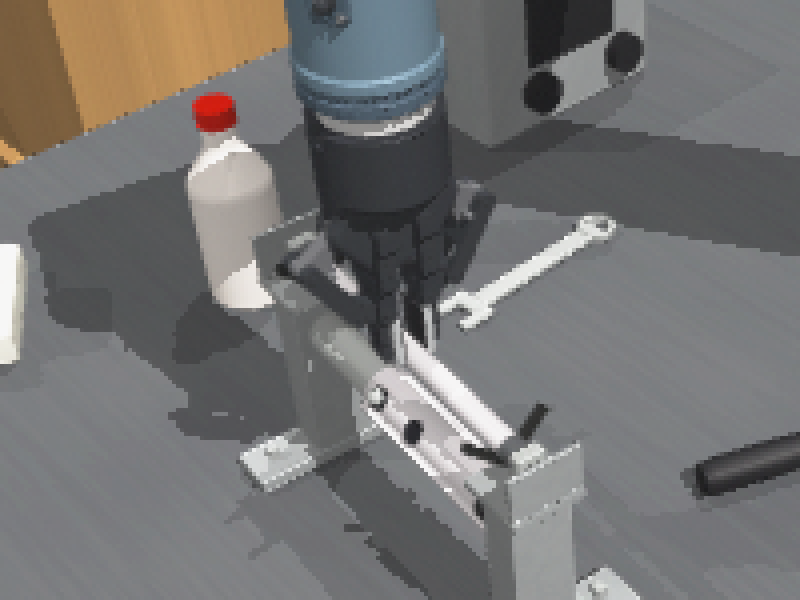

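The rod is down in the V at (510,445), inside the near end stop, with contact at the expected height. I'll release and check.

```bash
python3 - <<'E'
from h import *
np.set_printoptions(precision=4,suppress=True)
p=np.load("p.npy")
command_gripper(.5); hold(.3)
e=np.array(get_eef_pos()); line_to([e[0],e[1],.26],vel=.06)
# look from robot side above, tool down, shifted toward +y so the whole rod is in the wrist view
R=Ro.from_quat(np.roll(get_ee_rot(),-1)).as_matrix(); d=np.load("wc.npz")
line_to([e[0],e[1],.40],vel=.2)
c=st2w(p,[0,0,.165]); zc=R@d["RcT"].T@np.array([0,0,1.]); cam=c-.38*zc; q=cam-R@d["ct"]
line_to(q.tolist(),vel=.2); hold(.3)
ci=camera_info("wrist"); im=get_image("wrist")
for y in (-.13,.13): u=proj(ci,st2w(p,[0,y,.165])); print(u); cv2.circle(im,tuple(int(v) for v in u.round()),2,(0,0,255),1)
cv2.imwrite("pics/fin.png",cv2.resize(im[0:400,170:470],None,fx=1.5,fy=1.5,interpolation=2)); print(look_for("track_rod_centre","wrist")[:1],st2w(p,[0,0,.173]),get_t())
E
```

```text
[318.3994 306.7842]
[318.4677  71.3951]
[{'xyz': [0.6774, -0.1136, 0.1692], 'conf': 0.88}] [ 0.674  -0.1341  0.173 ] 35.2833
```

View pics/fin.png

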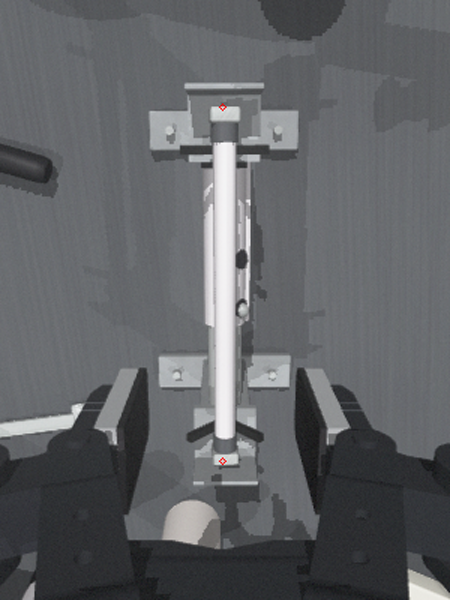

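The rod lies in both V cradles, with end pieces at (226,113) and (225,459) evenly spaced from the stops. The button is out at (242,308), and the gripper is clear of everything.

```bash
python3 -c "
from station import *
print(sign_off(),get_t())"
```

```text
the job is handed in; nothing more can be done
the job is handed in; nothing more can be done
```

The sleeve is locked in the next hole with the button out, the long rod lies in both cradles between the end stops, and the job is handed in; sign-off returned no pass or fail.

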